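Check a splitting blade under the comparator

ROBOT

A 6-joint arm with a two-finger parallel gripper is mounted at the origin on a cart in front of the work surface, level with it; the furniture and walls round the work are solid. World frame = base frame: x ahead of the robot, y to its left, z up, the work surface at z = 0. Lengths are in m, angles in rad, forces in N, time in s.
With the tool pointing down it reaches from about 0.25 to 0.725 m from the base axis. Payload 9.7 kg.
Tool frame: the origin (TCP) lies midway between the tips of the shut fingers; the grasp point (between the pads) lies 19 mm behind it; z points along the fingers, y is the line along which they close (so a half turn about z gives the same grasp; the last joint's range is limited). The gripper opens to 85 mm and grips with 20 to 120 N. Pads are 22 mm wide; open, the fingers measure 114 mm over their backs; the gripper's body (76 mm by 85 mm) begins 54 mm behind the grasp point. The pads swing forward as they close: fully open they stand 13 mm farther back than shut.
Start: joints at [-1.214, 0.087, 0.176, 1.66, 0, 1.571], TCP at [0.192, -0.515, 0.231] pointing down, gripper open.
Joint ranges: [-3.13, 3.13], [-0.85, 1.81], [-1.15, 1.24], [-2.2, 2.28], [-1.44, 1.52], [-3.14, 3.14]. Speed limits (rad/s): [2.22, 2.22, 2.57, 3.14, 3.14, 3.14].

INTERFACE

Orientations are given as a unit quaternion [w, x, y, z].
In Python, from station import readout, cams, arm gives the robot as it stands.
- The arm moves only by the tool jog_arm, never from a script. Its argument "increments" is text: rows parted by semicolons, each of 7 numbers parted by spaces: the shift along the tool's x, y, z as a fraction of full scale, then the turn, a rotation vector about the tool's x, y, z as a fraction of full scale, then the opening, from 0 (shut) to 1 (fully open). In form: tx ty tz ax ay az jaw; .... A call has 1 to 8 rows; each row is the pose to reach, as a shift and turn from the pose commanded when the call began, along the tool's axes at that moment; what a row does not reach only later rows make up. Full scale, the value 1, is 0.2 m for a shift and 60 degrees for a turn. A row lasts 1/8 s, in which the tool goes at most 62.5 mm and 10.7 degrees, less where a joint would pass 70% of its speed; a pose out of reach is approached as far as the arm can. A call with a number of a shift or a turn outside -1 to 1 is refused whole. A call with a gripper value outside its range is refused whole. The fingers move at their own pace and stop on an object; "squeeze" is the grip in N (left out, the last holds). Time passes only in rows, so rows that repeat a pose let the fingers close. It gives the time, the measured TCP pose, the force, the opening and the grip force at its end, in the units of the state.
- readout.state(): the state, without advancing time (a new reading comes with each control period).
- cams.get_image(name): name is "scene" or "side" or "wrist"; returns a dict with "pixels" (480x640x3 uint8, red, green, blue), "fx", "fy", "cx", "cy" (pixels), "pose" (4x4, takes a point from camera to world coordinates). Camera axes: x right, y down, z forward; pixel columns grow to the right and rows downward; lengths in m; the calibration is good to about 2 mm. A picture is of the moment at which its call begins. There is no depth.
- arm.close_job(): hands the job in; it is judged then, once.
The state is a dict: "clock": time; "joints": joint angles; "joint_velocities": joint speeds; "effort": joint torques, N m; "ee_pos": TCP position; "ee_rot": TCP orientation; "wrist_force": force on the tool from outside, world axes, zero at the start; "moment": the same for the moment, N m; "opening": finger opening in m; "grasp_force": force on a finger pad.
Only numpy, scipy, OpenCV 4.12 (cv2) and the standard library are available. Lean on these libraries where they do the work, as an engineer would, in place of code of your own. Each camera call takes 0.05 s, during which the arm holds its last target. There are 200 camera calls.

TASK

Check the thickness of the wooden-handled splitting blade under the dial comparator. First push the gauge head straight down its column until it sits on the stop collar, so that its sprung foot presses on the bare base plate; then take the blade by its handle, lay it flat on the base plate and slide it squarely, bevelled edge first, under the middle of the foot until the foot has ridden right up the bevel and the flat of the blade drags snugly under it, with the edge still short of the column. Finish while holding it there by the handle, flat and still, so that the dial can be read, and leave everything else where it lies.

Things in the scene. Friction and masses are not known exactly. Their poses are not given: they have to be found in the camera images.
- comparator: Dial comparator stand fixed on the bench: grey base 150 x 110 mm topped by a flat steel plate 30 mm above the bench, a steel column 20 mm across, 156 mm tall, and a gauge head; the dial faces the robot. Origin: under the base's middle. Own x runs from the plate's front edge (x = -75 mm) to the column (axis at +45 mm, round flange of 22 mm radius at its foot), z up.
- foot_axis (a point): Point on the base plate's top straight below the middle of the sprung foot, 45 mm behind the plate's front edge; own axes as the comparator's. The foot is a steel disc 30 mm across, flat in its middle 16 mm and chamfered at 30 degrees so that its rim stands 4 mm higher.
- head_top (a point): Middle of the flat top of the grey bracket between dial and column on the gauge head, 26 mm wide. The dial's back is 26 mm in front of this point and no higher, the column's sleeve 20 mm behind and 4 mm higher. 90 mm above the base plate when the head is on its collar; the column's top is then 36 mm above it.
- comp_head (a joint): Travel of the gauge head down its column, m: 0 at the top, 0.022 when it sits on the stop collar. Held by friction where it is left; it takes about 6 N to push down, a little more at the end when the foot is on the plate.
- comp_spindle (a joint): Upward travel of the sprung spindle and foot in the head, m: 0 hanging free, about 0.002 with the head on its collar and the foot on the bare plate, about 0.006 with the 4 mm blade under the foot. Spring 300 N/m: about 2.4 N on the bare plate, 3.6 N on the blade. The dial's needle follows it.
- splitting_blade: Splitting blade lying flat on the bench, 160 g. Wooden handle 95 x 24 x 22 mm, its flat underside flush with that of the steel blade (30 mm wide, 4 mm thick). Origin: on the underside, 25 mm behind the handle's front end. Own x runs to the cutting edge: handle -70 to +25 mm, flat blade to 118 mm, bevel (on top) from 4 to 1 mm thick at the edge, 130 mm; it balances near x = 30 mm. z up.
- comp_foot: The sprung foot: origin in the middle of its flat underside, axes as the comparator's. It hangs 12 to 20 mm above the base plate at the start and rides up and down with head and spindle.
- blade_edge (a point): Middle of the cutting edge, on the underside, 130 mm ahead of the blade's origin; own axes as the blade's.
- loupe: Black and clear stand loupe, 42 mm across, 40 mm tall: a bystander, to be left alone. Origin under its middle.
- chisel_fine: Small chisel with a red grip, 140 mm long, 19 mm thick: a bystander, to be left alone. Origin under its middle.
- tool_tin: Empty food tin, 73 mm across, 100 mm tall: a bystander, to be left alone. Origin under its middle.
- find_2: Flat grey stone 53 x 72 x 17 mm: a bystander, to be left alone. Origin under its middle.
- brush_small: Small flat brush, 184 mm long, 13 mm thick: a bystander, to be left alone. Origin under its middle.

How it is judged:
On the way:
1. the head is down on its collar and the sprung foot presses on the bare plate, before the blade comes near it (value of joint comp_head above 0.0205 m and value of joint comp_spindle between 0.001 and 0.0035 m and horizontal distance between blade_edge and foot_axis above 0.03 m), for 0.2 s.
At the end, for the whole second after the job is handed in: Head on its collar (over 20.5 of 22 mm); spindle 5.2 to 7.2 mm; foot on blade 1 to 12 N; edge 20 to 52 mm past the foot's axis, within 10 mm of its middle line; blade square within 0.15 rad, flat within 0.06 rad, gripped (over 2 N), over 26 mm above the bench and still (value of joint comp_head above 0.0205 m and value of joint comp_spindle between 0.0052 and 0.0072 m and x of blade_edge in the frame of foot_axis between 0.02 and 0.052 m and y of blade_edge in the frame of foot_axis between -0.01 and 0.01 m and angle between the x axis of splitting_blade and the x axis of comparator, either way round below 0.15 rad and angle between splitting_blade's own z axis and vertical below 0.06 rad and contact force between splitting_blade and comp_foot between 1 and 12 N and contact force between the fingers and splitting_blade above 2 N and height (world z) of splitting_blade above 0.026 m and linear speed of splitting_blade below 0.01 m/s); the arm keeps its last pose, push and grip.
It fails at once if a bystander is pushed more than 20 mm from where it lay (distance of any of loupe, chisel_fine, tool_tin, find_2, brush_small from where it was at the start of the episode above 0.02 m).
It also fails if it takes over 48 s, if anything falls off the work surface, if the arm or the gripper's body presses on something with over 40 N, if the wrist force passes 120 N, or if a joint passes its speed limit or range.

## Working session

There is one attempt and no reset: what is moved stays moved. The work goes in short steps, Python scripts to look and compute and a tool call to move; the robot and the scene stay as the last step left them, time stands still between calls to the robot, and variables do not carry over. Pictures are saved under pics/ and viewed, at most 10 in all, crops included, and the job is handed in when it is done.

Besides the shell and the picture viewer there is one more tool, called after "Call:" as name(argument=value, ...) on one line, values as JSON. jog_arm: Moves the arm, as the interface text tells. Shift numbers are shares of 0.2 m and turn numbers shares of 60 degrees, none past 1 either way. Its arguments: {"type":"object","properties":{"increments":{"type":"string"},"squeeze":{"type":"number"}},"required":["increments"]}

```bash
ls; mkdir -p pics
cat > h.py <<'E'
import numpy as np, cv2
from station import readout, cams, arm
def snap(n,f):
    im=cams.get_image(n); cv2.imwrite(f'pics/{f}.png',im['pixels'][:,:,::-1])
    np.savez(f'pics/{f}.npz',P=np.array(im['pose']),K=np.array([im['fx'],im['fy'],im['cx'],im['cy']])); return im
def ray(f,u,v):
    d=np.load(f'pics/{f}.npz');K=d['K'];P=d['P']
    r=P[:3,:3]@np.array([(u-K[2])/K[0],(v-K[3])/K[1],1]); return P[:3,3],r/np.linalg.norm(r)
def onz(f,u,v,z):
    o,r=ray(f,u,v); return o+r*(z-o[2])/r[2]
def tri(*obs):
    A=np.zeros((3,3));b=np.zeros(3)
    for f,u,v in obs:
        o,r=ray(f,u,v);M=np.eye(3)-np.outer(r,r);A+=M;b+=M@o
    x=np.linalg.solve(A,b); res=[np.linalg.norm((np.eye(3)-np.outer(ray(*q)[1],ray(*q)[1]))@(x-ray(*q)[0])) for q in obs]
    return x,res
def proj(f,p):
    d=np.load(f'pics/{f}.npz');K=d['K'];P=d['P'];c=P[:3,:3].T@(np.array(p)-P[:3,3]);return K[0]*c[0]/c[2]+K[2],K[1]*c[1]/c[2]+K[3]
E
python3 - <<'E'
from h import *
snap('scene','s0');snap('side','d0')
np.set_printoptions(precision=3,suppress=True)
for f in('s0','d0'):
    d=np.load(f'pics/{f}.npz');print(d['P'],d['K'])
print(readout.state())
E
```

```text
pics
[[-0.895 -0.221  0.386  0.183]
 [-0.445  0.409 -0.797  0.801]
 [ 0.018 -0.885 -0.465  0.552]
 [ 0.     0.     0.     1.   ]] [559.598 559.598 319.447 232.431]
[[-0.984 -0.085  0.156  0.425]
 [-0.177  0.42  -0.89   0.846]
 [ 0.01  -0.904 -0.428  0.505]
 [ 0.     0.     0.     1.   ]] [472.96  472.96  313.805 239.331]
{'clock': 0.1, 'joints': array([-1.214,  0.087,  0.175,  1.66 , -0.   ,  1.571]), 'joint_velocities': array([ 0.001, -0.001,  0.002, -0.   , -0.001,  0.002]), 'effort': array([  0.   , -52.156,  46.565,   0.016,  -0.   ,  -0.   ]), 'ee_pos': array([ 0.192, -0.515,  0.231]), 'ee_rot': array([-0.001,  0.984,  0.177, -0.   ]), 'wrist_force': array([ 0.675, -0.618,  0.486]), 'moment': array([ 0.016,  0.032, -0.018]), 'grasp_force': 0.0, 'opening': 0.08515944444606774}
```

View pics/s0.png

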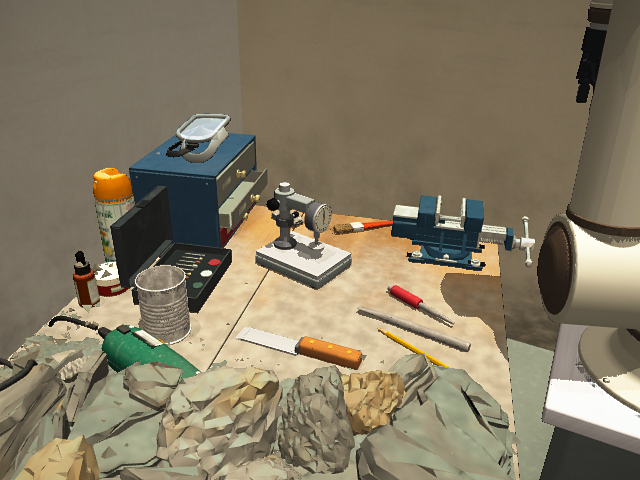

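View pics/d0.png

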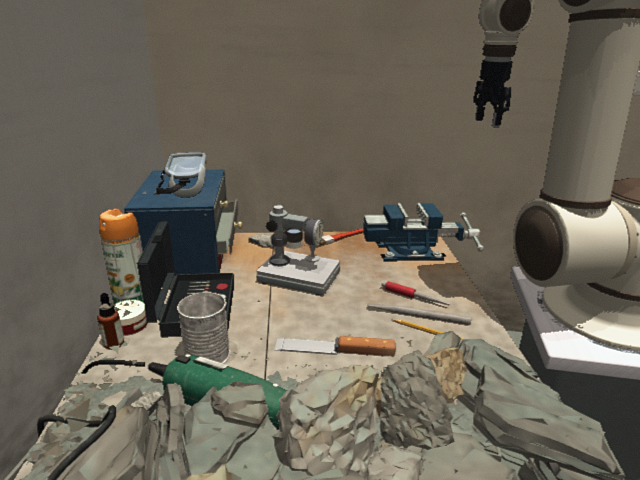

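The scene view shows the comparator at about (300,240) with the dial facing the robot. The blade lies with its edge near (240,335) and its handle end near (362,360). The side view has the comparator at (298,250) and the blade from (277,345) to (396,347). I'll zoom in for exact points.

Run:
```python
from h import *
a=cv2.imread('pics/s0.png');b=cv2.imread('pics/d0.png')
def c(i,x,y,w,h): return cv2.resize(i[y:y+h,x:x+w],(400,300),interpolation=cv2.INTER_CUBIC)
m=np.vstack([np.hstack([c(a,245,170,120,120*3//4+0) if 0 else cv2.resize(a[175:295,245:365],(400,300+100))[:400],cv2.resize(b[195:315,245:365],(400,400))]),
 np.hstack([cv2.resize(a[320:375,230:370],(400,157)),cv2.resize(b[325:365,270:405],(400,119)) if 0 else cv2.resize(b[320:375,265:405],(400,157))])])
cv2.imwrite('pics/z0.png',m)
```

```text
(no output)
```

View pics/z0.png

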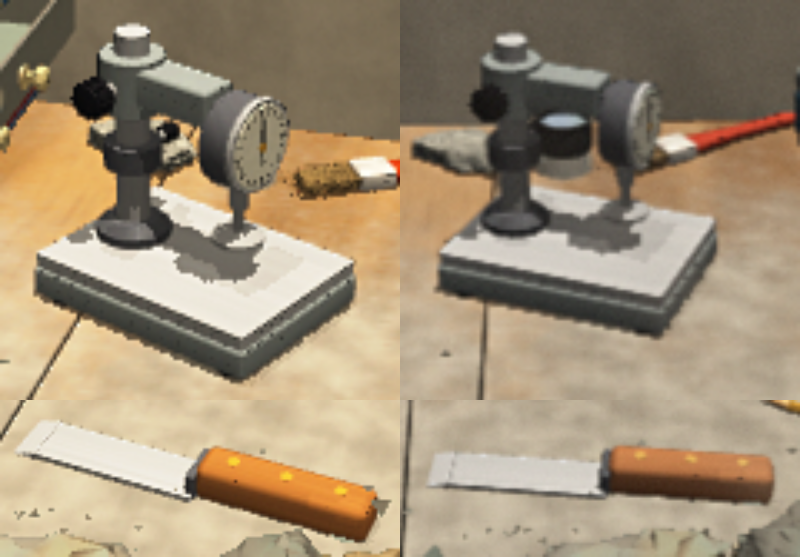

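Run:
```python
from h import *
np.set_printoptions(precision=4,suppress=True)
T=lambda X,Y:('s0',245+X/3.3333,175+Y/3.3333)
U=lambda X,Y:('d0',245+(X-400)/3.3333,195+Y/3.3333)
V=lambda X,Y:('s0',230+X/2.857,320+(Y-400)/2.857)
W=lambda X,Y:('d0',265+(X-400)/2.857,320+(Y-400)/2.857)
for n,a,b in [('FL',T(240,348),U(663,298)),('BL',T(37,256),U(440,255)),('FR',T(355,263),U(716,218)),('coltop',T(131,32),U(510,41)),
 ('edge far',V(30,422),W(434,453)),('edge near',V(17,452),W(430,486)),('blade heel near',V(190,499),W(603,495)),
 ('r1',V(233,462),W(640,453)),('r2',V(286,476),W(691,458)),('r3',V(341,491),W(747,465)),('foot',T(238,238),U(624,214)),
 ('tailnear',V(362,542),W(770,500))]:
    x,r=tri(a,b); print(n,x,np.array(r)[:1]*1e3)
    if n in('FL','BL','FR'): print('   z.03',onz(*a,.03),onz(*b,.03))
    if n[0] in 'eb': print('   z0',onz(*a,.002),onz(*b,.002))
    if n[0]=='r': print('   z22',onz(*a,.022),onz(*b,.022))
```

```text
FL [0.5405 0.0693 0.0354] [1.9553]
   z.03 [0.5425 0.0649 0.03  ] [0.5427 0.0566 0.03  ]
BL [0.6841 0.0363 0.0323] [0.0625]
   z.03 [0.6863 0.0328 0.03  ] [0.6852 0.0325 0.03  ]
FR [ 0.5241 -0.0418  0.0328] [0.9023]
   z.03 [ 0.5252 -0.0447  0.03  ] [ 0.5251 -0.0489  0.03  ]
coltop [ 0.6493 -0.0117  0.157 ] [0.2616]
edge far [0.5948 0.2244 0.0166] [0.7631]
   z0 [0.6054 0.2098 0.002 ] [0.6003 0.2046 0.002 ]
edge near [0.5937 0.2396 0.006 ] [0.262]
   z0 [0.5969 0.2352 0.002 ] [0.5949 0.2352 0.002 ]
blade heel near [0.4946 0.2274 0.0042] [0.3888]
   z0 [0.4956 0.2257 0.002 ] [0.495  0.2242 0.002 ]
r1 [0.4755 0.2163 0.028 ] [0.6461]
   z22 [0.4783 0.2106 0.022 ] [0.4763 0.2074 0.022 ]
r2 [0.4466 0.2136 0.0272] [0.1553]
   z22 [0.4491 0.208  0.022 ] [0.4469 0.2065 0.022 ]
r3 [0.4152 0.2159 0.03  ] [0.8964]
   z22 [0.4193 0.2057 0.022 ] [0.4148 0.2068 0.022 ]
foot [0.5767 0.0002 0.0537] [0.6979]
tailnear [0.4003 0.2216 0.0099] [0.8515]
```

```bash
cat >> h.py <<'E'
from scipy.spatial.transform import Rotation as Rn
def cur():
    s=readout.state(); q=s['ee_rot']; return np.array(s['ee_pos']),Rn.from_quat([q[1],q[2],q[3],q[0]]),s
def go(p,yaw=None):
    x,R,s=cur(); d=R.inv().apply(np.array(p)-x)/.2
    c,n=np.cos(yaw),np.sin(yaw); T=Rn.from_matrix([[c,n,0],[n,-c,0],[0,0,-1]])
    w=(R.inv()*T).as_rotvec()/np.radians(60)
    m=R.as_matrix(); print('t',s['clock'],'at',x.round(4),'yaw',round(np.arctan2(m[1,0],m[0,0]),3),'d',d.round(3),'w',w.round(3),'tilt',m[:,2].round(3),'F',np.round(s['wrist_force'],1),'J',np.round(s['joints'],2))
E
python3 - <<'E'
from h import *
np.set_printoptions(precision=3,suppress=True)
snap('wrist','w0'); x,R,s=cur(); P=np.load('pics/w0.npz')['P']
M=np.eye(4);M[:3,:3]=R.as_matrix();M[:3,3]=x
print(np.linalg.inv(M)@P, R.as_matrix(), np.load('pics/w0.npz')['K'])
go([.46,.06,.33],-.18)
E
```

```text
[[ 0.001 -0.952 -0.305  0.078]
 [ 1.     0.001  0.    -0.001]
 [-0.    -0.305  0.952 -0.143]
 [ 0.     0.     0.     1.   ]] [[ 0.937  0.349 -0.   ]
 [ 0.349 -0.937  0.001]
 [ 0.    -0.001 -1.   ]] [374.034 374.034 317.51  239.858]
t 0.15 at [ 0.192 -0.515  0.231] yaw 0.357 d [ 2.26  -2.227 -0.494] w [-0.001  0.     0.513] tilt [-0.     0.001 -1.   ] F [-1.  -0.4  0.2] J [-1.21  0.09  0.18  1.66  0.    1.57]
```

Call:
jog_arm(increments="0.85 -0.6 -0.25 0 0 0 1;0.85 -0.6 -0.25 0 0 0 1;0.85 -0.6 -0.25 0 0 0 1;0.85 -0.6 -0.25 0 0 0 1;0.85 -0.6 -0.25 0 0 0 1")

```text
clock: 0.78
ee_pos: [0.3104, -0.3424, 0.2819]
ee_rot: [0.0, 0.984, 0.179, 0.0]
wrist_force: [0.1, -0.0, -0.2]
opening: 0.0856
grasp_force: 0.0
```

Call:
jog_arm(increments="0.85 -0.6 -0.25 0 0 0 0;0.85 -0.6 -0.25 0 0 0 0;0.85 -0.6 -0.25 0 0 0 0;0.85 -0.6 -0.25 0 0 0 0;0.85 -0.6 -0.25 0 0 0 0")

```text
clock: 1.4
ee_pos: [0.4276, -0.1714, 0.3309]
ee_rot: [-0.0, 0.984, 0.178, -0.0]
wrist_force: [-0.7, -0.8, -0.3]
opening: 0.0001
grasp_force: 0.0
```

Call:
jog_arm(increments="0.85 -0.6 0 0 0 0.5 0;0.85 -0.6 0 0 0 0.5 0;0.85 -0.6 0 0 0 0.5 0;0.85 -0.6 0 0 0 0.5 0;0.85 -0.6 0 0 0 0.5 0;0.85 -0.6 0 0 0 0.5 0")

```text
clock: 2.15
ee_pos: [0.5393, -0.0459, 0.3309]
ee_rot: [-0.017, 0.999, -0.05, -0.0]
wrist_force: [-0.3, -0.1, 0.7]
opening: -0.0001
grasp_force: 0.0
```

Run:
```python
from h import *
snap('wrist','w1'); go([.56,.14,.33],-.18)
```

```text
t 2.2 at [ 0.5391 -0.0457  0.3313] yaw -0.101 d [ 0.011 -0.934  0.037] w [-0.032  0.003  0.076] tilt [ 0.002  0.033 -0.999] F [-0.2  0.1 -0.5] J [-0.1   0.13  0.42  1.86  0.03  3.14]
```

View pics/w1.png

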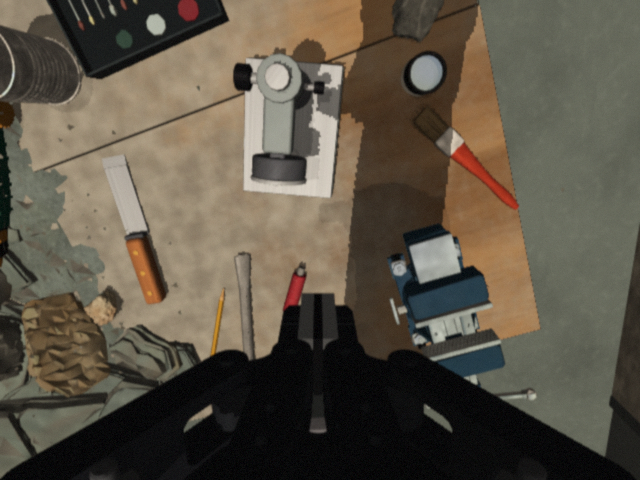

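The wrist view shows the plate corners at (245,191), (331,197) and (343,66), the column top at (277,73) and the blade edge at about (103,158) to (124,155). The handle's rear is at about (155,301). Joint 6 is at its limit, so I'll take the half-turned wrist orientation.

Call:
jog_arm(increments="-0.2 -0.3 0 -0.032 0 0 0;-0.47 -0.69 0 -0.032 0 0 0;-0.47 -0.69 0 -0.032 0 0 0;-0.47 -0.69 0 -0.032 0 0 0")

```text
clock: 2.7
ee_pos: [0.4614, 0.0017, 0.3363]
ee_rot: [-0.022, 1.0, -0.011, -0.0]
wrist_force: [-0.1, -0.0, 0.1]
opening: 0.0005
grasp_force: 0.0
```

Call:
jog_arm(increments="0 0 0 0 0 -1 0;0 0 0 0 0 -1 0;0 0 0 0 0 -1 0;0 0 0 0 0 -1 0;0 0 0 0 0 -1 0;0 0 0 0 0 -1 0")

```text
clock: 3.45
ee_pos: [0.4625, 0.0015, 0.3355]
ee_rot: [-0.02, 0.87, 0.492, 0.01]
wrist_force: [0.0, -1.4, 0.4]
opening: 0.0002
grasp_force: 0.0
```

Call:
jog_arm(increments="0 0 0 0 0 -1 0;0 0 0 0 0 -1 0;0 0 0 0 0 -1 0;0 0 0 0 0 -1 0;0 0 0 0 0 -1 0;0 0 0 0 0 -1 0")

```text
clock: 4.2
ee_pos: [0.4625, 0.0015, 0.3355]
ee_rot: [-0.012, 0.508, 0.861, 0.019]
wrist_force: [-0.6, 0.3, -0.6]
opening: -0.0002
grasp_force: 0.0
```

Call:
jog_arm(increments="0 0 0 0 0 -0.92 0;0 0 0 0 0 -0.92 0;0 0 0 0 0 -0.92 0;0 0 0 0 0 -0.92 0;0 0 0 0 0 -0.92 0;0 0 0 0 0 -0.92 0")

```text
clock: 4.95
ee_pos: [0.4624, 0.0016, 0.3355]
ee_rot: [-0.002, 0.053, 0.998, 0.022]
wrist_force: [0.2, 0.1, -0.2]
opening: 0.0003
grasp_force: 0.0
```

Run:
```python
from h import *
snap('wrist','w2'); go([.56,.14,.33],2.96)
```

```text
t 5.0 at [0.4624 0.0017 0.3355] yaw 3.034 d [-0.411  0.738  0.057] w [ 0.042 -0.008  0.071] tilt [-0.002  0.044 -0.999] F [ 0.  -0.1 -0.4] J [-0.02 -0.05  0.24  1.87  0.04  0.08]
```

View pics/w2.png

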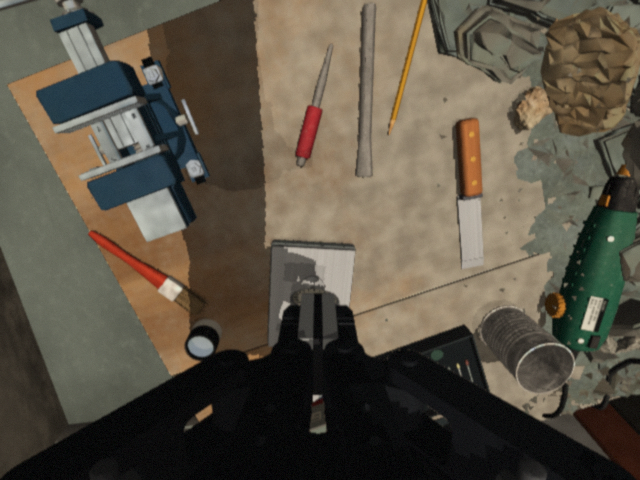

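The second wrist view shows the blade with its edge at about (460,268) to (483,265) and its handle rear near (468,118). The plate's front edge runs from (272,241) to (354,246). I'll zoom for measurement.

Run:
```python
from h import *
a=cv2.imread('pics/w1.png');b=cv2.imread('pics/w2.png')
c=lambda i,x,y,w,h:cv2.resize(i[y:y+h,x:x+w],None,fx=3,fy=3,interpolation=cv2.INTER_CUBIC)
m=np.zeros((540,800,3),np.uint8)
# w1 comp 225..355,40..210 ; w1 blade 90..175,145..310 -> ; w2 blade 450..495,110..275
for x0,i,x,y,w,h in [(0,a,230,40,120,165),(365,a,98,150,72,160),(585,b,450,112,40,162)]:
    r=c(i,x,y,w,h); m[:r.shape[0],x0:x0+r.shape[1]]=r
r=c(b,262,235,30,40)
m[0:r.shape[0],710:800]=r; r=c(b,335,235,30,40); m[150:270,710:800]=r
cv2.imwrite('pics/z1.png',m)
```

```text
(no output)
```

View pics/z1.png

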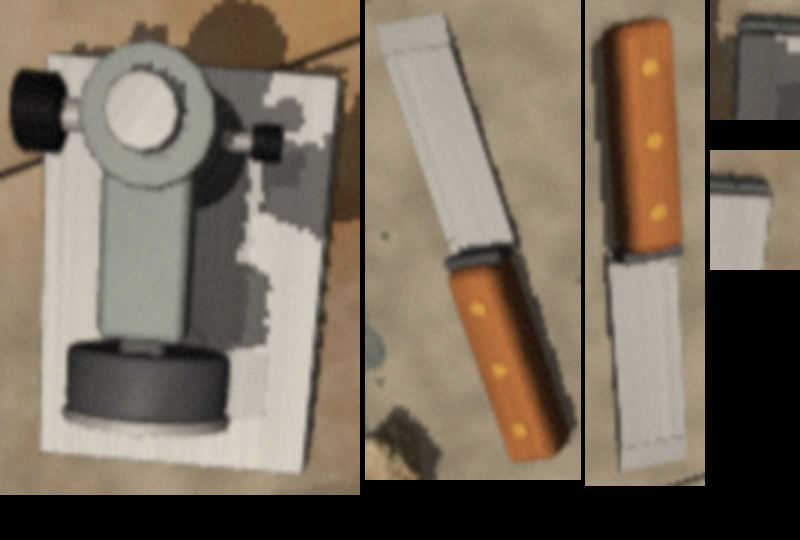

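Run:
```python
from h import *
np.set_printoptions(precision=4,suppress=True)
A=lambda X,Y:('w1',230+X/3,40+Y/3)
B=lambda X,Y:('w1',98+(X-365)/3,150+Y/3)
C=lambda X,Y:('w2',450+(X-585)/3,112+Y/3)
T=lambda X,Y:('s0',245+X/3.3333,175+Y/3.3333)
U=lambda X,Y:('d0',245+(X-400)/3.3333,195+Y/3.3333)
V=lambda X,Y:('s0',230+X/2.857,320+(Y-400)/2.857)
W=lambda X,Y:('d0',265+(X-400)/2.857,320+(Y-400)/2.857)
for n,z,*o in [('FL',.03,A(41,452),('w2',335+58/3,235+45/3),T(240,348),U(663,298)),('FR',.03,A(304,472),('w2',262+28/3,235+33/3),T(355,263),U(716,218)),
 ('BL',.03,A(47,55),T(37,256),U(440,255)),('BR',.03,A(340,78)),('col',.156,A(143,110),T(131,32),U(510,41)),
 ('brF L',.14,A(100,335)),('brF R',.14,A(186,338)),('brB L',.14,A(103,180)),('brB R',.14,A(190,180)),
 ('edgeL',.001,B(379,30),C(686,459)),('edgeR',.001,B(444,15),C(622,471)),('heelL',.004,B(455,245),C(678,257)),('heelR',.004,B(511,237),C(609,262)),
 ('r1',.022,B(478,309),C(658,213),V(233,462),W(640,453)),('r2',.022,B(499,370),C(655,141),V(286,476),W(691,458)),('r3',.022,B(518,431),C(650,68),V(341,491),W(747,465))]:
    print(n,tri(*o)[0] if len(o)>1 else '', tri(*o[:2])[0] if len(o)>2 else '', [onz(*q,z)[:2].round(4).tolist() for q in o])
```

```text
FL [0.5452 0.055  0.0265] [0.5453 0.0541 0.0294] [[0.5454, 0.0536], [0.5452, 0.0544], [0.5425, 0.0649], [0.5427, 0.0566]]
FR [ 0.5268 -0.05    0.0282] [ 0.5274 -0.05    0.0292] [[0.5275, -0.0506], [0.5273, -0.0494], [0.5252, -0.0447], [0.5251, -0.0489]]
BL [0.6879 0.0288 0.0276] [0.6888 0.0289 0.0273] [[0.6882, 0.0283], [0.6863, 0.0328], [0.6852, 0.0325]]
BR   [[0.6697, -0.0762]]
col [ 0.6522 -0.0186  0.1539] [ 0.6528 -0.0186  0.1539] [[0.6522, -0.0191], [0.6508, -0.0143], [0.6497, -0.0134]]
brF L   [[0.5954, 0.0033]]
brF R   [[0.5921, -0.0216]]
brB L   [[0.6373, -0.0036]]
brB R   [[0.6348, -0.0279]]
edgeL [0.5967 0.2323 0.0057]  [[0.5963, 0.2336], [0.5995, 0.2362]]
edgeR [0.6    0.2037 0.0041]  [[0.5996, 0.2042], [0.6018, 0.2061]]
heelL [0.5015 0.226  0.0041]  [[0.5012, 0.2236], [0.5023, 0.2285]]
heelR [0.5018 0.1993 0.0007]  [[0.5026, 0.1975], [0.501, 0.198]]
r1 [0.4772 0.2102 0.0232] [0.4773 0.2089 0.0253] [[0.4762, 0.2101], [0.4782, 0.2111], [0.4783, 0.2106], [0.4763, 0.2074]]
r2 [0.4478 0.2083 0.023 ] [0.448  0.2076 0.024 ] [[0.4472, 0.2079], [0.4485, 0.2092], [0.4491, 0.208], [0.4469, 0.2065]]
r3 [0.4176 0.2066 0.0225] [0.4191 0.2045 0.0261] [[0.4173, 0.2065], [0.4195, 0.2067], [0.4193, 0.2057], [0.4148, 0.2068]]
```

Run:
```python
from h import *
go([.6126,-.012,.175],2.967)
```

```text
t 5.0 at [0.4624 0.0017 0.3355] yaw 3.034 d [-0.76  -0.022  0.797] w [ 0.042 -0.008  0.064] tilt [-0.002  0.044 -0.999] F [ 0.  -0.1 -0.4] J [-0.02 -0.05  0.24  1.87  0.04  0.08]
```

Call:
jog_arm(increments="-0.4 -0.02 0.2 0.042 -0.008 0.064 0;-0.76 -0.022 0.5 0.042 -0.008 0.064 0;-0.76 -0.022 0.797 0.042 -0.008 0.064 0;-0.76 -0.022 0.797 0.042 -0.008 0.064 0;-0.76 -0.022 0.797 0.042 -0.008 0.064 0;-0.76 -0.022 0.797 0.042 -0.008 0.064 0")

```text
clock: 5.75
ee_pos: [0.6124, -0.0114, 0.1773]
ee_rot: [0.001, 0.087, 0.996, -0.0]
wrist_force: [-0.7, -1.2, 1.4]
opening: 0.0002
grasp_force: 0.0
```

Run:
```python
from h import *
go([.6126,-.012,.142],2.967)
snap('side','d1');snap('wrist','w3');b=cv2.imread('pics/d1.png')
cv2.imwrite('pics/z2.png',np.hstack([cv2.resize(b[130:310,245:365],(400,600)),cv2.resize(cv2.imread('pics/w3.png')[100:400,220:420],(400,600))]))
```

```text
t 5.75 at [ 0.6124 -0.0114  0.1773] yaw 2.967 d [-0.001 -0.003  0.177] w [-0.     0.002  0.   ] tilt [ 0.002 -0.    -1.   ] F [-0.7 -1.2  1.4] J [-0.02  0.22  0.22  1.57 -0.    0.16]
```

View pics/z2.png

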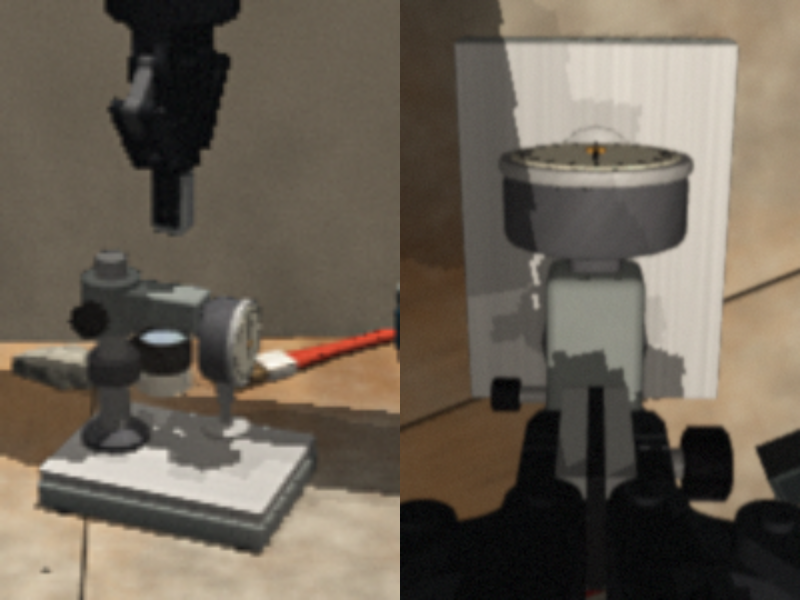

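The picture shows the shut fingertips centred over the grey bracket, with the column clear behind. Now I push down.

Call:
jog_arm(increments="0 0 0.1 0 0 0 0;0 0 0.15 0 0 0 0;0 0 0.18 0 0 0 0;0 0 0.2 0 0 0 0;0 0 0.22 0 0 0 0;0 0 0.24 0 0 0 0;0 0 0.255 0 0 0 0;0 0 0.265 0 0 0 0")

```text
clock: 6.85
ee_pos: [0.6125, -0.0114, 0.1236]
ee_rot: [0.001, 0.086, 0.996, -0.0]
wrist_force: [-3.7, -0.8, 6.0]
opening: -0.0
grasp_force: 2.8
```

Call:
jog_arm(increments="0 0 0.005 0 0 0 0;0 0 0.01 0 0 0 0;0 0 0.01 0 0 0 0")

```text
clock: 7.22
ee_pos: [0.6126, -0.0114, 0.1218]
ee_rot: [0.001, 0.086, 0.996, -0.0]
wrist_force: [-3.3, 0.3, 6.3]
opening: -0.0001
grasp_force: 2.9
```

Contact shows about 6 N of sliding friction. I'll creep to the collar.

Call:
jog_arm(increments="0 0 0.005 0 0 0 0;0 0 0.008 0 0 0 0;0 0 0.008 0 0 0 0")

```text
clock: 7.6
ee_pos: [0.6126, -0.0114, 0.1204]
ee_rot: [0.001, 0.086, 0.996, -0.0]
wrist_force: [-3.0, -0.2, 6.5]
opening: 0.0
grasp_force: 3.6
```

Call:
jog_arm(increments="0 0 0.004 0 0 0 0;0 0 0.004 0 0 0 0")

```text
clock: 7.85
ee_pos: [0.6126, -0.0113, 0.1201]
ee_rot: [0.001, 0.086, 0.996, -0.0]
wrist_force: [-4.9, 0.2, 10.3]
opening: 0.0001
grasp_force: 5.0
```

Call:
jog_arm(increments="0 0 0.004 0 0 0 0;0 0 0.004 0 0 0 0")

```text
clock: 8.1
ee_pos: [0.6126, -0.0114, 0.12]
ee_rot: [0.001, 0.086, 0.996, -0.0]
wrist_force: [-7.8, 0.1, 13.8]
opening: -0.0002
grasp_force: 7.4
```

Call:
jog_arm(increments="0 0 0.004 0 0 0 0;0 0 0.004 0 0 0 0;0 0 -0.2 0 0 0 0;0 0 -0.4 0 0 0 0.6;0 0 -0.4 0 0 0 0.6")

```text
clock: 8.72
ee_pos: [0.6139, -0.0113, 0.2014]
ee_rot: [0.003, 0.086, 0.996, 0.0]
wrist_force: [0.0, -0.2, -1.6]
opening: 0.0359
grasp_force: 0.0
```

Run:
```python
from h import *
go([.4643,.2093,.1],3.2076)
```

```text
t 8.725 at [ 0.6139 -0.0113  0.2014] yaw 2.969 d [0.93  0.958 0.501] w [-0.     0.007 -0.228] tilt [ 0.007 -0.001 -1.   ] F [ 0.  -0.2 -1.6] J [-0.02  0.23  0.28  1.61 -0.    0.15]
```

Call:
jog_arm(increments="0.25 0.25 0 0 0 -0.1 0.6;0.5 0.5 0 0 0 -0.228 0.6;0.75 0.75 0.2 0 0.007 -0.228 0.6;0.93 0.958 0.5 0 0.007 -0.228 0.6;0.93 0.958 0.5 0 0.007 -0.228 0.6;0.93 0.958 0.5 0 0.007 -0.228 0.6;0.93 0.958 0.5 0 0.007 -0.228 0.6")

```text
clock: 9.6
ee_pos: [0.4626, 0.2092, 0.0974]
ee_rot: [-0.003, -0.033, 0.999, 0.0]
wrist_force: [-0.2, -0.5, 0.8]
opening: 0.0512
grasp_force: 0.0
```

Run:
```python
from h import *
go([.4643,.2093,.0],3.2076)
snap('wrist','w4');snap('side','d2')
cv2.imwrite('pics/z3.png',np.vstack([cv2.resize(cv2.imread('pics/w4.png')[40:440,120:520],(400,400)),cv2.resize(cv2.imread('pics/d2.png')[200:300,245:445],(400,200))]))
print(proj('w4',[.4643,.2093,.022]),proj('w4',[.478,.2102,.022]))
```

```text
t 9.6 at [0.4626 0.2092 0.0974] yaw -3.075 d [-0.012 -0.     0.487] w [ 0.    -0.006  0.   ] tilt [-0.006 -0.    -1.   ] F [-0.2 -0.5  0.8] J [ 0.42 -0.02 -0.19  1.4   0.    0.36]
(np.float64(315.7131705878133), np.float64(256.3840620213764)) (np.float64(315.71081592555134), np.float64(276.84134570207436))
```

View pics/z3.png

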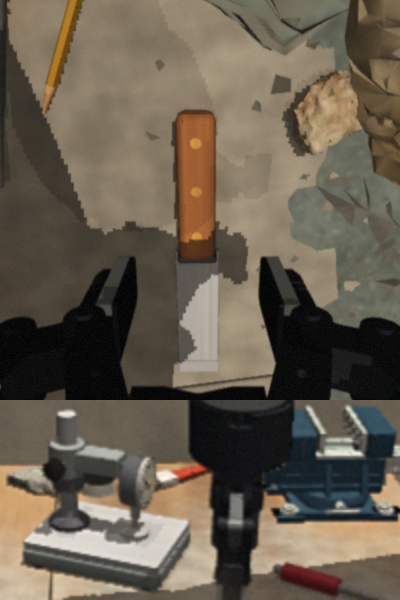

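The blade lies centred and square between the open fingers; its front rivet is at (317,277) against the predicted (316,277). The gauge foot is down on the plate. Descend and grip.

Call:
jog_arm(increments="0 0 0.2 0 -0.006 0 0.6;-0.01 0 0.4 0 -0.006 0 0.6;-0.012 0 0.46 0 -0.006 0 0.6;-0.012 0 0.48 0 -0.006 0 0.6;-0.012 0 0.48 0 -0.006 0 0.6")

```text
clock: 10.32
ee_pos: [0.4649, 0.2097, 0.0024]
ee_rot: [0.001, -0.033, 0.999, 0.001]
wrist_force: [0.0, 0.3, -0.3]
opening: 0.051
grasp_force: 0.0
```

Call:
jog_arm(increments="0 0 0 0 0 0 0;0 0 0 0 0 0 0;0 0 0 0 0 0 0;0 0 0 0 0 0 0;0 0 0 0 0 0 0", squeeze=60)

```text
clock: 10.95
ee_pos: [0.4648, 0.2099, 0.0023]
ee_rot: [0.001, -0.033, 0.999, 0.001]
wrist_force: [-0.2, -1.3, 6.5]
opening: 0.0225
grasp_force: 60.2
```

Run:
```python
from h import *
go([.4643,.2093,.0],3.2076)
```

```text
t 10.95 at [0.4648 0.2099 0.0023] yaw -3.076 d [ 0.002 -0.003  0.011] w [ 0.001  0.001 -0.   ] tilt [ 0.001  0.001 -1.   ] F [-0.2 -1.3  6.5] J [ 0.42  0.03 -0.33  1.21  0.    0.36]
```

Call:
jog_arm(increments="0 0 -0.1 0 0 0 0;0 0 -0.3 0 0 0 0;0 0 -0.5 0 0 0 0;0 0 -0.5 0 0 0 0")

```text
clock: 11.45
ee_pos: [0.4656, 0.2102, 0.1044]
ee_rot: [0.002, -0.033, 0.999, 0.001]
wrist_force: [0.5, 0.4, -2.5]
opening: 0.0226
grasp_force: 59.2
```

Run:
```python
from h import *
go([.3916,.0271,.09],2.967)
```

```text
t 11.45 at [0.4656 0.2102 0.1044] yaw -3.076 d [ 0.43  -0.889  0.068] w [0.003 0.004 0.23 ] tilt [ 0.004  0.003 -1.   ] F [ 0.5  0.4 -2.5] J [ 0.42 -0.02 -0.18  1.41  0.    0.36]
```

Call:
jog_arm(increments="0.2 -0.2 0 0 0 0.06 0;0.3 -0.4 0 0 0 0.11 0;0.43 -0.65 0.05 0.003 0.004 0.17 0;0.43 -0.889 0.07 0.003 0.004 0.23 0;0.43 -0.889 0.07 0.003 0.004 0.23 0;0.43 -0.889 0.07 0.003 0.004 0.23 0;0.43 -0.889 0.07 0.003 0.004 0.23 0")

```text
clock: 12.32
ee_pos: [0.3899, 0.0272, 0.0867]
ee_rot: [-0.003, 0.087, 0.996, -0.001]
wrist_force: [-0.7, 0.3, -1.9]
opening: 0.0229
grasp_force: 59.5
```

Run:
```python
from h import *
go([.3916,.0271,.045],2.967)
snap('wrist','w5');snap('side','d3')
cv2.imwrite('pics/z4.png',np.hstack([cv2.imread('pics/w5.png')[120:480,120:520],cv2.resize(cv2.imread('pics/d3.png')[200:380,245:445],(400,360))]))
```

```text
t 12.325 at [0.3899 0.0272 0.0867] yaw 2.968 d [-0.01   0.002  0.208] w [-0.003 -0.005  0.001] tilt [-0.006 -0.002 -1.   ] F [-0.7  0.3 -1.9] J [ 0.07 -0.3  -0.46  1.42 -0.    0.24]
```

View pics/z4.png

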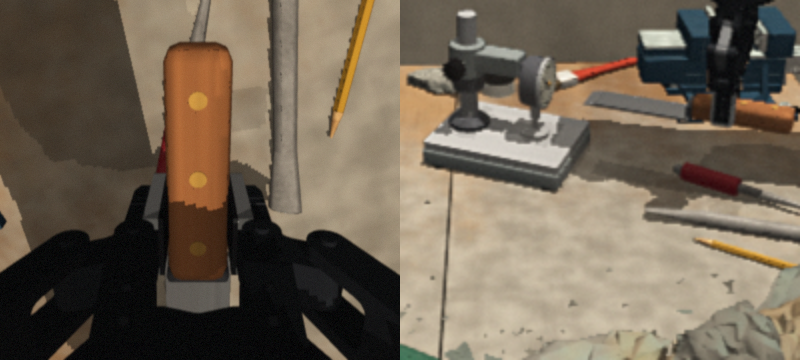

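The blade is held by its handle, in line with the comparator. In the side view its edge is near (338,251), in front of the plate. I'll check its pose numerically before lowering.

Run:
```python
from h import *
x,R,s=cur(); M=R.as_matrix()
fw=-M[:,0]; up=-M[:,2]; lat=-M[:,1]
for d in (.1325,.1345,.1365):
  for l in (-.015,.015):
    p=x+fw*d-up*.0023+M[:,1]*l; print(d,l,p.round(4),np.round(proj('d3',p),1))
p=x+fw*.035+up*.022; print(np.round(proj('d3',p),1))
for u,v in((310,130),(300,165),(330,45),(365,175),(368,5)): print('ch',onz('w2',u,v,.01).round(3))
b=cv2.imread('pics/d3.png');s=b[230:270,325:405]; cv2.imwrite('pics/z5.png',cv2.resize(s,(800,400),interpolation=cv2.INTER_CUBIC))
go([.4241,.0214,.0355],2.967)
```

```text
0.1325 -0.015 [ 0.5179 -0.0104  0.0839] [341.8 245.9]
0.1325 0.015 [0.523  0.0192 0.0838] [337.3 252.2]
0.1345 -0.015 [ 0.5198 -0.0107  0.0839] [340.9 245.8]
0.1345 0.015 [0.525  0.0188 0.0838] [336.3 252.1]
0.1365 -0.015 [ 0.5218 -0.0111  0.0839] [339.9 245.6]
0.1365 0.015 [0.527  0.0185 0.0838] [335.4 251.9]
[388.7 245.7]
ch [0.394 0.015 0.01 ]
ch [ 0.434 -0.002  0.01 ]
ch [0.304 0.048 0.01 ]
ch [0.455 0.078 0.01 ]
ch [0.269 0.093 0.01 ]
t 12.425 at [0.3899 0.0272 0.0868] yaw 2.969 d [-0.174  0.002  0.256] w [-0.003 -0.005  0.001] tilt [-0.005 -0.002 -1.   ] F [-0.4  0.1 -2.3] J [ 0.07 -0.3  -0.46  1.42 -0.    0.24]
```

View pics/z5.png

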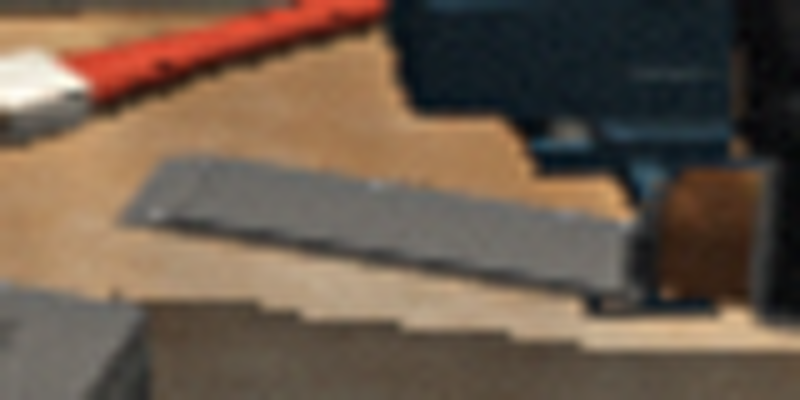

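The edge corners measure (337,252) and (342,246). That matches the model with the edge 133 mm ahead of the TCP and no droop. Now I hover over the plate's front, then lower.

Call:
jog_arm(increments="0 0.002 0.1 -0.003 -0.005 0.001 0;-0.174 0.002 0.1 -0.003 -0.005 0.001 0;-0.174 0.002 0.2 -0.003 -0.005 0.001 0;-0.174 0.002 0.24 -0.003 -0.005 0.001 0;-0.174 0.002 0.24 -0.003 -0.005 0.001 0")

```text
clock: 13.05
ee_pos: [0.4235, 0.021, 0.0384]
ee_rot: [-0.0, 0.087, 0.996, -0.0]
wrist_force: [0.4, -0.4, -0.9]
opening: 0.0227
grasp_force: 59.5
```

Run:
```python
from h import *
go([.4241,.0214,.032],2.967)
```

```text
t 13.05 at [0.4235 0.021  0.0384] yaw 2.966 d [-0.003  0.002  0.032] w [-0.    -0.    -0.001] tilt [-0.001 -0.    -1.   ] F [ 0.4 -0.4 -0.9] J [ 0.05 -0.2  -0.47  1.3  -0.    0.22]
```

Call:
jog_arm(increments="0 0 0.015 0 0 0 0;0 0 0.022 0 0 0 0;0 0 0.022 0 0 0 0")

```text
clock: 13.42
ee_pos: [0.4241, 0.0206, 0.0346]
ee_rot: [0.001, 0.088, 0.996, -0.0]
wrist_force: [-0.2, 0.3, -1.5]
opening: 0.0229
grasp_force: 59.5
```

Call:
jog_arm(increments="0 0 0.005 0 0 0 0;0 0 0.005 0 0 0 0")

```text
clock: 13.68
ee_pos: [0.424, 0.0206, 0.0334]
ee_rot: [0.0, 0.088, 0.996, -0.0]
wrist_force: [0.0, 0.4, -1.8]
opening: 0.0225
grasp_force: 59.5
```

Call:
jog_arm(increments="0 0 0.005 0 0 0 0;0 0 0.005 0 0 0 0")

```text
clock: 13.92
ee_pos: [0.4241, 0.0206, 0.0324]
ee_rot: [0.0, 0.088, 0.996, -0.0]
wrist_force: [-0.2, -0.1, -2.4]
opening: 0.023
grasp_force: 59.5
```

Call:
jog_arm(increments="0 0 0.003 0 0 0 0;0 0 0.003 0 0 0 0")

```text
clock: 14.18
ee_pos: [0.4241, 0.0206, 0.0319]
ee_rot: [0.0, 0.088, 0.996, -0.0]
wrist_force: [-0.9, -0.7, 0.3]
opening: 0.0229
grasp_force: 59.7
```

Contact is where predicted. Now I slide in, bevel first.

Call:
jog_arm(increments="-0.03 0 0 0 0 0 0;-0.06 0 0 0 0 0 0;-0.09 0 0 0 0 0 0;-0.12 0 0 0 0 0 0;-0.12 0 0 0 0 0 0")

```text
clock: 14.8
ee_pos: [0.4479, 0.0164, 0.0319]
ee_rot: [0.0, 0.088, 0.996, -0.0]
wrist_force: [-3.5, 0.7, 4.2]
opening: 0.0228
grasp_force: 60.3
```

Call:
jog_arm(increments="-0.03 0 0 0 0 0 0;-0.06 0 0 0 0 0 0;-0.09 0 0 0 0 0 0;-0.12 0 0 0 0 0 0;-0.12 0 0 0 0 0 0")

```text
clock: 15.42
ee_pos: [0.4716, 0.0122, 0.0321]
ee_rot: [0.0, 0.088, 0.996, -0.0]
wrist_force: [-4.4, 0.6, 5.7]
opening: 0.0227
grasp_force: 60.5
```

Call:
jog_arm(increments="-0.03 0 0 0 0 0 0;-0.05 0 0 0 0 0 0;-0.05 0 0 0 0 0 0;-0.05 0 0 0 0 0 0")

```text
clock: 15.92
ee_pos: [0.4811, 0.0105, 0.0321]
ee_rot: [0.0, 0.088, 0.996, -0.0]
wrist_force: [-5.4, 0.7, 5.1]
opening: 0.0224
grasp_force: 60.6
```

Run:
```python
from h import *
go([.4812,.0113,.032],2.967)
snap('side','d4');snap('wrist','w6');snap('scene','s4')
x,R,s=cur(); e=x-R.as_matrix()[:,0]*.1335-np.array([.6077,-.0111,0]); c,n=np.cos(-.175),np.sin(-.175)
print('edge rel foot',e[0]*c+e[1]*n+.03,-e[0]*n+e[1]*c,s['grasp_force'],s['opening'],s['moment'])
z=np.hstack([cv2.resize(cv2.imread('pics/s4.png')[175:295,245:365],(400,400)),cv2.resize(cv2.imread('pics/d4.png')[195:315,245:365],(400,400))]);cv2.imwrite('pics/z6.png',z)
```

```text
t 15.925 at [0.4811 0.0105 0.0321] yaw 2.966 d [0.    0.004 0.001] w [-0.     0.    -0.001] tilt [ 0. -0. -1.] F [-5.4  0.7  5.1] J [ 0.02 -0.06 -0.36  1.27 -0.    0.2 ]
edge rel foot 0.03513145681043335 -0.0009014208149439173 60.630226135253906 0.022911917398060793 [ 0.14566843  0.83669383 -0.01852573]
```

I've used all 10 picture views, so I'll check numerically that the head stayed put and the foot rose, then hand in.

Run:
```python
from h import *
a=cv2.imread('pics/d3.png',0).astype(np.float32)
b=cv2.imread('pics/d4.png',0).astype(np.float32)
def sh(c,h):
    x0,y0,x1,y1=int(c[0]-h),int(c[1]-h),int(c[0]+h),int(c[1]+h)
    t=a[y0:y1,x0:x1]; r=cv2.matchTemplate(b[y0-6:y1+6,x0-6:x1+6],t,cv2.TM_CCOEFF_NORMED); m=cv2.minMaxLoc(r); return np.array(m[3])-6,round(m[1],3)
for n,p,h in [('bracket',[.6126,-.012,.12],7),('sleeve',[.652,-.019,.13],8),('dial',[.57,-.004,.105],9),('spindle/foot',[.578,-.006,.042],5),('base',[.62,.045,.02],7)]: 
    print(n,np.round(proj('d3',p)),*sh(proj('d3',p),h))
print('px per 4mm',proj('d3',[.578,-.006,.03])[1]-proj('d3',[.578,-.006,.034])[1])
```

```text
bracket [296. 225.] [-6 -1] 0.791
sleeve [278. 218.] [0 0] 0.997
dial [316. 236.] [0 0] 0.66
spindle/foot [312. 262.] [0 0] 0.607
base [287. 282.] [0 0] 0.999
px per 4mm 1.6886120162077418
```

Call:
jog_arm(increments="0 0 0 0 0 0 0;0 0 0 0 0 0 0;0 0 0 0 0 0 0")

```text
clock: 16.45
ee_pos: [0.4811, 0.0105, 0.0321]
ee_rot: [0.0, 0.088, 0.996, -0.0]
wrist_force: [-4.5, 1.0, 6.2]
opening: 0.0227
grasp_force: 60.6
```

```bash
python3 -c "
from station import arm
print(arm.close_job())"
```

```text
the job is handed in; nothing more can be done
None
```

I handed the job in at 16.5 s, holding the blade by its handle, flat and still, with its edge about 35 mm past the foot's axis. The head is down on its collar; the foot riding up onto the flat I inferred from the drag force and edge position, as the last image check was inconclusive, and no verdict came back.

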